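# Press a shouldered bronze bushing into a housing held in a bench vice

## Robot

A 6-joint arm with a two-finger parallel gripper is mounted at the origin on the work surface. World frame = base frame: x ahead of the robot, y to its left, z up, the work surface at z = 0. Lengths are in mm, angles in rad, forces in N, time in s.
With the tool pointing down it reaches from about 275 to 1000 mm from the base axis. Payload 8.4 kg.
Tool frame: the origin (TCP) lies at the very end of the fingers, on their centre line; the grasp point (between the pads) lies 19 mm behind it (r.tcp_to_grasp is the distance from the TCP to the grasp point, in mm); z points along the fingers, y is the line along which they close (so a half turn about z gives the same grasp; the last joint's range is limited). The gripper opens to 85 mm and grips with 20 to 120 N. Pads are 22 mm wide; open, the fingers measure 114 mm over their backs; the gripper's body (76 mm by 85 mm) begins 54 mm behind the grasp point. The pads swing forward as they close: fully open they stand 13 mm farther back than shut.
Start: joints at [-1.197, 0.353, 1.633, -0, 1.155, -0.002], TCP at [229.384, -581.387, 231.281] pointing down, gripper open.
Joint ranges: [-2.63, 2.63], [-0.92, 2.1], [0.06, 2.66], [-1.3, 4.44], [0, 2.69], [-3.02, 3.02]. Speed limits (rad/s): [2.22, 2.22, 2.79, 3.14, 3.14, 3.14].

## Interface

Orientations are given as [roll, pitch, yaw] about the fixed x, y, z axes, in that order (R = Rz(yaw) Ry(pitch) Rx(roll)).
In Python, from rig import r gives the robot as it stands. The module is installed in compiled form; this text tells all that it offers.
- The arm moves only by the tool play_rows, never from a script. Its argument "rows" is a list of rows, each an object with "dp": the shift along the tool's x, y, z in units of 40 mm (1.0 is 40 mm), a list of three; "turn": the turn, a rotation vector about the tool's x, y, z in units of 6 degrees (1.0 is 6 degrees), a list of three; "fingers": the closure, from 0 (fully open) to 1 (shut). In form: [{"dp": [tx, ty, tz], "turn": [wx, wy, wz], "fingers": fingers}, ...]. A call has 1 to 5 rows; each row shifts and turns the commanded pose from where the row before left it, along the tool's axes as they then stand; what a row does not reach is not made up. A row lasts 1/12 s, in which the tool goes at most 41.7 mm and 7.16 degrees, less where a joint would pass 70% of its speed; a pose out of reach is approached as far as the arm can. A call is refused whole if a number of a shift passes 1 or a number of a turn 1, either way. A call with a gripper value outside its range is refused whole. The fingers move at their own pace and stop on an object; "force" is the grip in N (left out, the last holds). Time passes only in rows, so rows that do not move let the fingers close. It gives the time, the measured TCP pose, the force, the opening and the grip force at its end, in the units of the state.
- r.sense(): the state, without advancing time (a new reading comes with each control period).
- r.grab_frame(name): name is "scene" or "top" or "wrist"; returns a dict with "pixels" (384x512x3 uint8, red, green, blue), "fx", "fy", "cx", "cy" (pixels), "pose" (4x4, takes a point from camera to world coordinates). Camera axes: x right, y down, z forward; pixel columns grow to the right and rows downward; lengths in mm; the calibration is good to about 2 mm. The wrist camera is an equidistant fisheye: a pixel r from the principal point sees the ray r / f radians off the axis. A picture is of the moment at which its call begins. There is no depth.
- r.sign_off(): hands the job in; it is judged then, once.
The state is a dict: "clock": time; "qpos": joint angles; "qvel": joint speeds; "joint_efforts": joint torques, N m; "eef_pos": TCP position; "tcp_rot": TCP orientation; "contact_force": force on the tool from outside, world axes, zero at the start; "wrist_torque": the same for the moment, N m; "opening": opening from 0.0 (shut) to 1.0 (fully open); "grasp_force": force on a finger pad.
Only numpy, scipy, OpenCV 4.12 (cv2) and the standard library are available. Lean on these libraries where they do the work, as an engineer would, in place of code of your own. Each camera call takes 0.05 s, during which the arm holds its last target. There are 200 camera calls.

## Task

Take the slimmer of the two shouldered bronze bushings, start it foot down in the bore of the steel housing held in the bench vice, and press it in until its shoulder sits flush on the housing; it slips in freely at first, then goes tight. Do not drop it, and leave the big bushing and the plain sleeve where they stand.

Things in the scene. Friction and masses are not known exactly. Their poses are not given: they have to be found in the camera images.
- bushing: the bushing to fit: bronze, round, 63 mm tall, standing foot down. From the foot up: spigot 32 mm in diameter, 26 mm long (lowest 6 mm tapered to 23 mm across); shoulder flange 48 mm in diameter, 5 mm thick; grip sleeve 34 mm in diameter, 32 mm tall, with a 22 mm hole in its top. Mass 0.11 to 0.21 kg. Origin: centre of the foot's underside, z up its axis
- shoulder (a point): centre of the underside of the bushing's shoulder flange, 26 mm above its foot, on its axis
- bore_mouth (a point): centre of the bore's mouth in the housing's flat top face, 120 mm above the bench; z up along the bore. The bore is 35 mm in diameter: 1.5 mm to spare round the spigot. The housing is a steel block, its top 60 mm (point's x) by 100 mm (y) with two small dark screws, held in a dark red bench vice that is all lower than the block's top (jaws 18 mm lower; handle 157 mm off at -x)
- drag (a joint): the tight part: a dark friction ring in the bore. The foot lands on it 12 mm below the mouth, the shoulder then 14 mm proud. It takes about 9 N to push down and does not spring back. Value: how far it is pushed (m): 0 untouched, 0.014 when the shoulder meets the block, 0.016 at its stop
- big_bushing: bystander: a bronze shouldered bushing of the same form and height, too thick for the bore: spigot 46 mm, flange 62 mm, grip sleeve 48 mm in diameter. Origin at the centre of its underside
- plain_sleeve: bystander: a plain bronze sleeve without shoulder, 34 mm in diameter and 63 mm tall, upright. Origin at the centre of its underside
There are look-alikes about, which are no part of the job. What is shaped like the bushing but purple is not meant.

How it is judged:
By the outcome, as a careful person would: the job done as asked, in the order asked, and still so for the second after the job is handed in, with the robot touching nothing.
It also fails if it takes over 45 s, if anything falls off the work surface, if the arm or the gripper's body presses on something with over 40 N, if the wrist force passes 120 N, or if a joint passes its speed limit or range.

## Working session

There is one attempt and no reset: what is moved stays moved. The work goes in short steps, Python scripts to look and compute and a tool call to move; the robot and the scene stay as the last step left them, time stands still between calls to the robot, and variables do not carry over. Pictures are saved under pics/ and viewed, at most 10 in all, crops included, and the job is handed in when it is done.

Besides the shell and the picture viewer there is one more tool, called after "Call:" as name([rows], argument=value, ...), one row to a line, values as JSON. play_rows: Moves the arm, as the interface text tells. Its arguments: {"type":"object","properties":{"rows":{"type":"array"},"force":{"type":"number"}},"required":["rows"]}

```bash
mkdir -p pics; cat > h.py <<'E'
from rig import r
import numpy as np, cv2
def grab(n,f=None):
    d=r.grab_frame(n)
    if f: cv2.imwrite('pics/'+f,cv2.cvtColor(d['pixels'],cv2.COLOR_RGB2BGR))
    return d
def ray(d,u,v):
    a,b=(u-d['cx'])/d['fx'],(v-d['cy'])/d['fy']
    if d.get('fish'):
        t=np.hypot(a,b); s=np.sinc(t/np.pi); c=np.array([a*s,b*s,np.cos(t)])
    else: c=np.array([a,b,1.])
    T=np.array(d['pose']); w=T[:3,:3]@c
    return T[:3,3],w/np.linalg.norm(w)
def plane(d,u,v,z):
    o,w=ray(d,u,v); return o+w*(z-o[2])/w[2]
def tri(*rs):
    A=sum(np.eye(3)-np.outer(w,w) for o,w in rs); b=sum((np.eye(3)-np.outer(w,w))@o for o,w in rs)
    return np.linalg.solve(A,b)
E
python3 - <<'E'
from h import *
a=grab('scene','s0.png');b=grab('top','t0.png')
for d in(a,b): print(d['fx'],d['cx'],d['cy'],np.round(d['pose'],3).tolist())
s=r.sense(); print(s)
E
```

```text
497.4260692877613 256.74243584654744 194.1659947650585 [[-0.875, 0.383, -0.295, 856.34], [0.483, 0.702, -0.523, 483.705], [0.007, -0.601, -0.8, 1046.13], [0.0, 0.0, 0.0, 1.0]]
476.4494183577167 252.48624609110502 197.15587938369552 [[0.003, -0.984, 0.181, 312.053], [-1.0, -0.006, -0.013, -130.818], [0.014, -0.181, -0.983, 1184.121], [0.0, 0.0, 0.0, 1.0]]
{'clock': 0.1, 'qpos': array([-1.19733304e+00,  3.53626036e-01,  1.63402794e+00, -2.59097209e-05,
        1.15521680e+00, -2.40815036e-03]), 'qvel': array([ 1.31757262e-03, -1.57688061e-03, -1.69351659e-03,  2.03807739e-03,
       -3.60835331e-04, -9.26384369e-05]), 'joint_efforts': array([-3.96745054e-04, -6.06357551e+01, -3.42819858e+01,  6.57558104e-06,
        3.82112587e-03, -1.19716514e-06]), 'eef_pos': array([ 229.26252418, -580.98392802,  230.62092901]), 'tcp_rot': array([-3.14031448e+00,  2.06129816e-05,  3.75881926e-01]), 'contact_force': array([-0.83600262,  0.50976837,  0.78048855]), 'wrist_torque': array([ 0.00847315, -0.0154995 , -0.00870945]), 'grasp_force': 0.0, 'opening': 0.9989890994966304}
```

View pics/s0.png

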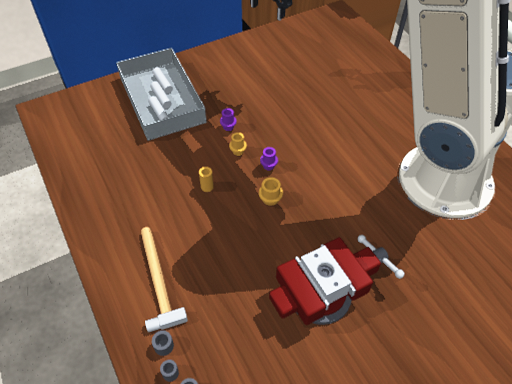

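View pics/t0.png

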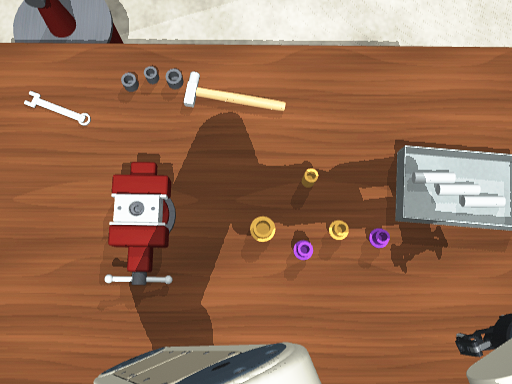

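Candidates, as scene / top pixels:
- Bronze at (238,144) / (339,230): slim and shouldered.
- Bronze at (271,191) / (263,229): shouldered but thick, so the big bushing.
- Bronze at (206,179) / (311,176): no shoulder, so the plain sleeve.
- Two purple look-alikes at (229,119) and (269,157).

The first fits the description. I'll confirm it in a crop and measure.

```bash
python3 - <<'E'
from h import *
a=grab('scene');b=grab('top')
def crop(d,u,v,w,h,k): return cv2.resize(d['pixels'][v-h:v+h,u-w:u+w],None,fx=k,fy=k,interpolation=cv2.INTER_CUBIC)
rows=np.vstack([np.hstack([crop(a,238,144,30,25,6),crop(b,339,230,30,25,6)]),np.hstack([crop(a,325,270,30,25,6),crop(b,137,209,30,25,6)])])
cv2.imwrite('pics/c1.png',rows[...,::-1][:600])
for n,d in(('scene',a),('top',b)):
    hsv=cv2.cvtColor(d['pixels'],cv2.COLOR_RGB2HSV)
    m=cv2.inRange(hsv,(17,120,90),(30,255,255))
    for c in cv2.findContours(m,cv2.RETR_EXTERNAL,cv2.CHAIN_APPROX_NONE)[0]:
        if cv2.contourArea(c)>60: print(n,'bronze',cv2.contourArea(c),cv2.boundingRect(c),cv2.fitEllipse(c))
    m=cv2.inRange(hsv,(0,0,170),(180,50,255))
    for c in cv2.findContours(m,cv2.RETR_EXTERNAL,cv2.CHAIN_APPROX_NONE)[0]:
        if cv2.contourArea(c)>600: print(n,'steel',cv2.contourArea(c),cv2.boundingRect(c),cv2.minAreaRect(c))
E
```

```text
scene bronze 476.0 (259, 177, 24, 28) ((270.4270324707031, 190.96998596191406), (22.601593017578125, 27.15363883972168), 4.932794094085693)
scene bronze 261.5 (199, 167, 14, 25) ((205.6807403564453, 178.4920196533203), (12.880529403686523, 27.032569885253906), 173.64480590820312)
scene bronze 267.5 (229, 133, 18, 23) ((237.35610961914062, 143.7682342529297), (15.830954551696777, 22.252931594848633), 179.24209594726562)
scene steel 1222.0 (301, 245, 54, 50) ((327.9293518066406, 273.0477600097656), (57.29772186279297, 27.747495651245117), 55.92280578613281)
scene steel 5413.0 (0, 163, 70, 119) ((18.10274314880371, 221.77395629882812), (98.8997573852539, 75.49153900146484), 69.44395446777344)
scene steel 2890.0 (400, 147, 95, 70) ((446.5098876953125, 183.57403564453125), (96.44874572753906, 63.888885498046875), 9.05788803100586)
scene steel 1824.5 (121, 67, 64, 59) ((153.3092803955078, 90.69587707519531), (58.585479736328125, 46.096717834472656), 66.03751373291016)
scene steel 10111.0 (409, 0, 103, 168) ((461.00665283203125, 82.32776641845703), (169.84268188476562, 96.55662536621094), 8
[... 382 characters left out ...]
 (302, 168, 17, 19) ((309.43914794921875, 177.4331512451172), (13.655786514282227, 19.125078201293945), 26.602689743041992)
top steel 1681.5 (225, 348, 95, 36) ((272.0, 365.4999694824219), (93.99998474121094, 34.99999237060547), -0.0)
top steel 1331.5 (109, 193, 58, 32) ((137.52978515625, 209.01060485839844), (56.48870086669922, 31.11377716064453), 1.1457629203796387)
top steel 4535.5 (404, 145, 107, 72) ((457.00006103515625, 183.5291290283203), (115.16044616699219, 59.41941452026367), 9.372093200683594)
top steel 16019.5 (119, 0, 393, 47) ((314.9999694824219, 22.999996185302734), (391.99993896484375, 45.99999237060547), -0.0)
top steel 604.0 (0, 0, 24, 43) ((11.5, 21.0), (42.0, 23.0), 90.0)
```

View pics/c1.png

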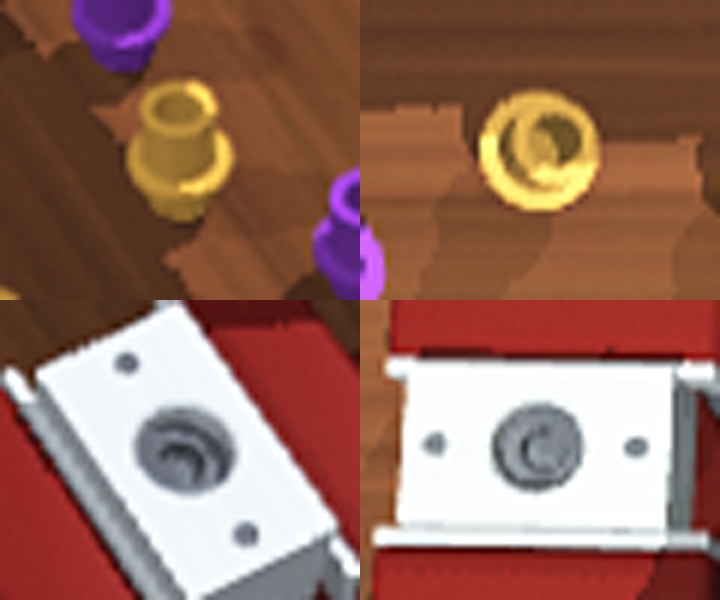

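The crop confirms it. The slim bronze bushing has a shoulder with a narrower grip sleeve; its rim is at scene (237.7,136.8) / top (339.2,228.5). The bore is clear at scene (326,270) / top (136.7,208.5).

```bash
python3 - <<'E'
from h import *
a=grab('scene');b=grab('top');w=grab('wrist','w0.png')
print(w['fx'],w['cx'],w['cy'],np.round(w['pose'],3).tolist())
P={'rim':((237.7,136.8),(339.2,228.5)),'bore':((326,270),(136.7,208.5)),'sc1':((316.2,255.5),(119.3,208)),'sc2':((336,284),(153.2,208.5)),'big':((271,184),(262.5,228.5)),'slv':((206,170),(311.3,175.5))}
for k,(p,q) in P.items(): print(k,tri(ray(a,*p),ray(b,*q)).round(1))
print('flange',plane(b,339,230.2,31).round(1),'rim63',plane(a,237.7,136.8,63).round(1),plane(b,339.2,228.5,63).round(1),'bore120',plane(a,326,270,120).round(1),plane(b,136.7,208.5,120).round(1))
E
```

```text
297.3186396354542 254.88723352564546 194.4942979311873 [[0.367, -0.883, -0.292, 304.448], [-0.93, -0.348, -0.115, -551.836], [0.0, 0.313, -0.95, 373.688], [0.0, 0.0, 0.0, 1.0]]
rim [ 444.4 -352.2   64. ]
bore [480.7 117.8 112.9]
sc1 [488.9 123.2 182.7]
sc2 [472.9 112.7  46.8]
big [ 444.2 -170.9   60.3]
slv [ 571.1 -287.3   66. ]
flange [ 443.4 -357.5   31. ] rim63 [ 444.5 -353.7   63. ] [ 443.8 -351.8   63. ] bore120 [482.9 121.1 120. ] [480.2 115.6 120. ]
```

View pics/w0.png

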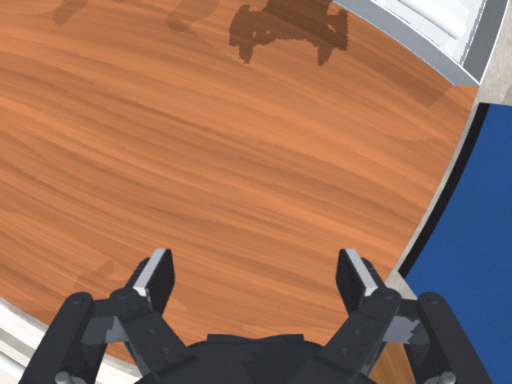

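The first picture from the wrist shows only the open fingers (rows 250+) and the bench. The screws were cross-matched, which only affects yaw. The measured rim height of 64 mm and bore height of 113 mm agree with the text within image accuracy, and I'll refine both from the wrist camera. Next I move over the bushing.

```bash
cat >> h.py <<'E'
from scipy.spatial.transform import Rotation as R
def plan(t,yaw,n,dy=None):
    s=r.sense(); p=np.array(s['eef_pos']); y=s['tcp_rot'][2]; st=(np.array(t)-p)/n
    for i in range(n):
        yy=y+(yaw-y)*i/n
        M=R.from_euler('xyz',[np.pi,0,yy]).as_matrix()
        print((M.T@st/40).round(2).tolist(), round(-np.degrees(yaw-y)/n/6,3))
E
python3 -c "
from h import *
plan([444,-353,200],np.pi/2,12)"
```

```text
[0.59, -0.28, 0.06] -0.951
[0.62, -0.22, 0.06] -0.951
[0.63, -0.16, 0.06] -0.951
[0.65, -0.09, 0.06] -0.951
[0.65, -0.03, 0.06] -0.951
[0.65, 0.04, 0.06] -0.951
[0.64, 0.1, 0.06] -0.951
[0.63, 0.17, 0.06] -0.951
[0.61, 0.23, 0.06] -0.951
[0.59, 0.29, 0.06] -0.951
[0.55, 0.34, 0.06] -0.951
[0.52, 0.4, 0.06] -0.951
```

Call:
play_rows([
  {"dp": [0.59,-0.28,0.06],"turn": [0,0,-0.95],"fingers": 0},
  {"dp": [0.62,-0.22,0.06],"turn": [0,0,-0.95],"fingers": 0},
  {"dp": [0.63,-0.16,0.06],"turn": [0,0,-0.95],"fingers": 0},
  {"dp": [0.65,-0.09,0.06],"turn": [0,0,-0.95],"fingers": 0},
  {"dp": [0.65,-0.03,0.06],"turn": [0,0,-0.95],"fingers": 0},
])

```text
clock: 0.77
eef_pos: [319.4, -485.1, 219.2]
tcp_rot: [3.141, -0.0, 0.878]
contact_force: [-0.8, -0.9, 1.0]
opening: 0.995
grasp_force: 0.0
```

Call:
play_rows([
  {"dp": [0.65,0.04,0.06],"turn": [0,0,-0.95],"fingers": 0},
  {"dp": [0.64,0.1,0.06],"turn": [0,0,-0.95],"fingers": 0},
  {"dp": [0.63,0.17,0.06],"turn": [0,0,-0.95],"fingers": 0},
  {"dp": [0.61,0.23,0.06],"turn": [0,0,-0.95],"fingers": 0},
  {"dp": [0.59,0.29,0.06],"turn": [0,0,-0.95],"fingers": 0},
])

```text
clock: 1.18
eef_pos: [409.2, -390.3, 207.3]
tcp_rot: [3.141, 0.0, 1.375]
contact_force: [0.3, -1.0, -0.1]
opening: 1.003
grasp_force: 0.0
```

Call:
play_rows([
  {"dp": [0.55,0.34,0.06],"turn": [0,0,-0.95],"fingers": 0},
  {"dp": [0.52,0.4,0.06],"turn": [0,0,-0.95],"fingers": 0},
  {"dp": [0,0,0],"turn": [0,0,0],"fingers": 0},
  {"dp": [0,0,0],"turn": [0,0,0],"fingers": 0},
])

```text
clock: 1.52
eef_pos: [444.7, -352.5, 202.4]
tcp_rot: [-3.141, -0.0, 1.571]
contact_force: [-1.2, -0.4, -0.0]
opening: 1.0
grasp_force: 0.0
```

```bash
cat >> h.py <<'E'
def proj(d,P):
    T=np.array(d['pose']); c=T[:3,:3].T@(np.array(P,float)-T[:3,3]); t=np.arctan2(np.hypot(c[0],c[1]),c[2]); n=np.hypot(c[0],c[1])
    return np.array([d['cx']+d['fx']*t*c[0]/n,d['cy']+d['fy']*t*c[1]/n])
def wrist(f): 
    d=grab('wrist',f); d['fish']=True; return d
E
python3 - <<'E'
from h import *
w=wrist('w1.png'); s=r.sense(); print(s['eef_pos'],s['tcp_rot'],s['clock'],s['contact_force'])
print(proj(w,[444,-353,63]))
hsv=cv2.cvtColor(w['pixels'],cv2.COLOR_RGB2HSV)
m=cv2.inRange(hsv,(17,100,70),(30,255,255))
for c in cv2.findContours(m,cv2.RETR_EXTERNAL,cv2.CHAIN_APPROX_NONE)[0]:
    if cv2.contourArea(c)>100: print(cv2.contourArea(c),cv2.boundingRect(c))
E
```

```text
[ 444.15269362 -353.24900469  202.49180955] [-3.14128741e+00  2.41242125e-04  1.56930522e+00] 1.5667 [ 1.02896766 -0.46652431  0.04275839]
[253.92932283 182.64322527]
1545.5 (234, 154, 44, 47)
1269.0 (350, 102, 49, 35)
1592.5 (228, 0, 60, 34)
```

View pics/w1.png

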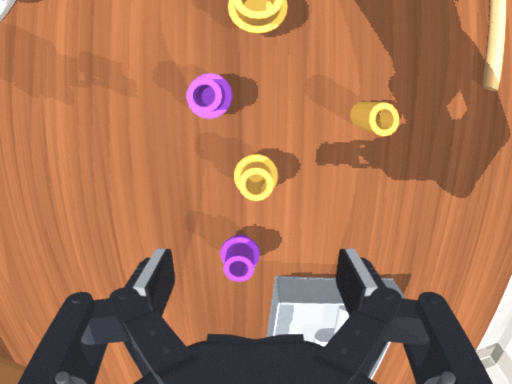

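The wrist view shows the slim bushing's rim centred near (256.5,184), and its purple twins at (209,96) and (239,260), both clear of a grip closing across image columns. I'll measure the hole from here and from lower down.

```bash
cat >> h.py <<'E'
def ring(d,u,v,h,hi=(30,255,255),lo=(17,100,70)):
    # hole of the rim: dark blob inside the bronze, by Otsu on the brightness
    x0,y0=int(u-h),int(v-h); p=d['pixels'][y0:y0+2*h,x0:x0+2*h]
    p=cv2.resize(p,None,fx=4,fy=4,interpolation=cv2.INTER_CUBIC)
    hsv=cv2.cvtColor(p,cv2.COLOR_RGB2HSV); m=cv2.inRange(hsv,lo,hi)
    V=hsv[...,2]; t=cv2.threshold(V[m>0].reshape(-1,1),0,255,cv2.THRESH_OTSU)[0]
    b=((V<t)&(m>0)).astype(np.uint8)*255
    out=[]
    for c in cv2.findContours(b,cv2.RETR_LIST,cv2.CHAIN_APPROX_NONE)[0]:
        if cv2.contourArea(c)>200:
            e=cv2.fitEllipse(c); out.append(((e[0][0]/4+x0,e[0][1]/4+y0),np.array(e[1])/4,cv2.contourArea(c)/16))
    return out,p
E
python3 - <<'E'
from h import *
w=wrist(None); o,p=ring(w,256,182,30); print(o)
cv2.imwrite('pics/c2.png',cv2.resize(p,None,fx=2,fy=2)[...,::-1])
print(plane(w,256.5,184,63))
E
```

```text
[((256.3993091583252, 185.17400360107422), array([16.09997368, 20.70275497]), 226.21875), ((256.9089641571045, 172.07236289978027), array([20.29580498, 25.46077156]), 117.84375)]
[ 445.97283493 -355.20471179   63.        ]
```

View pics/c2.png

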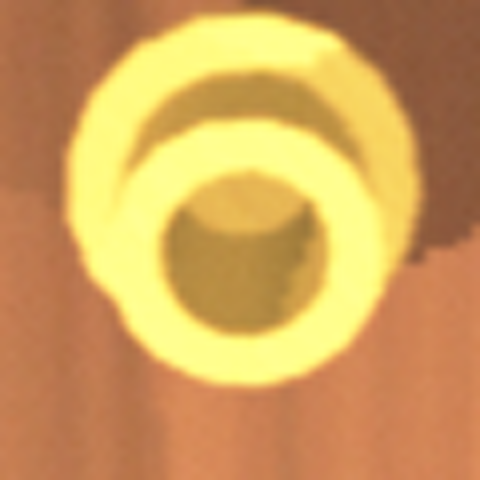

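The hole centre is at (256.8,183.5), which puts the rim near (446,-354.7). I'll lower to z≈110 for the second wrist view.

Call:
play_rows([
  {"dp": [-0.01,0.03,0.6],"turn": [0,0,0],"fingers": 0},
  {"dp": [-0.01,0.02,0.6],"turn": [0,0,0],"fingers": 0},
  {"dp": [-0.01,0,0.6],"turn": [0,0,0],"fingers": 0},
  {"dp": [0,0,0.5],"turn": [0,0,0],"fingers": 0},
  {"dp": [0,0,0],"turn": [0,0,0],"fingers": 0},
])

```text
clock: 2.03
eef_pos: [443.3, -354.0, 107.0]
tcp_rot: [-3.137, -0.003, 1.567]
contact_force: [0.2, 0.9, -0.8]
opening: 0.999
grasp_force: 0.0
```

```bash
python3 - <<'E'
from h import *
w=wrist('w2.png'); print(r.sense()['eef_pos'],r.sense()['tcp_rot'])
u,v=proj(w,[446,-354.5,63]); print(u,v); h=40
cv2.imwrite('pics/c3.png',cv2.resize(w['pixels'][int(v)-h:int(v)+h,int(u)-h:int(u)+h],None,fx=7,fy=7,interpolation=cv2.INTER_CUBIC)[...,::-1]); print(int(u)-h,int(v)-h)
E
```

```text
[ 444.2223952  -354.5038724   108.93308237] [-3.13835699e+00 -2.39640159e-03  1.56726201e+00]
258.8183625535856 221.47551292230395
218 181
```

View pics/c3.png

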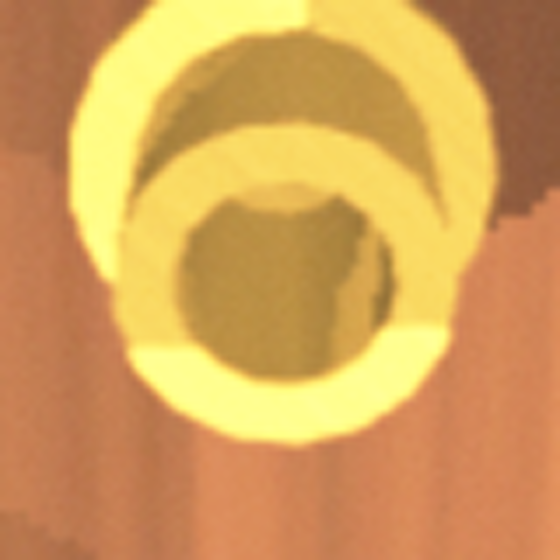

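The hole centre is at (258.9,221.4), exactly where (446,-354.5,63) projects, so the two wrist views agree. I descend with the tips above the flange and grip.

Call:
play_rows([
  {"dp": [0,0.04,0.5],"turn": [0,0,0],"fingers": 0},
  {"dp": [0,0,0.5],"turn": [0,0,0],"fingers": 0},
  {"dp": [0,0,0.5],"turn": [0,0,0],"fingers": 0},
  {"dp": [0,0,0.33],"turn": [0,0,0],"fingers": 0},
  {"dp": [0,0,0],"turn": [0,0,0],"fingers": 0},
])

```text
clock: 2.5
eef_pos: [446.8, -354.7, 36.5]
tcp_rot: [-3.14, -0.001, 1.568]
contact_force: [-1.1, 1.3, -1.1]
opening: 0.999
grasp_force: 0.0
```

Call:
play_rows([
  {"dp": [0,0,0],"turn": [0,0,0],"fingers": 0.3},
  {"dp": [0,0,0],"turn": [0,0,0],"fingers": 0.5},
  {"dp": [0,0,0],"turn": [0,0,0],"fingers": 0.7},
  {"dp": [0,0,0],"turn": [0,0,0],"fingers": 0.8},
  {"dp": [0,0,0],"turn": [0,0,0],"fingers": 0.8},
], force=50)

```text
clock: 2.92
eef_pos: [448.2, -355.1, 38.6]
tcp_rot: [3.14, 0.001, 1.57]
contact_force: [-1.9, -0.2, 8.0]
opening: 0.379
grasp_force: 48.5
```

Call:
play_rows([
  {"dp": [0,0,0],"turn": [0,0,0],"fingers": 1},
  {"dp": [0,0,0],"turn": [0,0,0],"fingers": 1},
  {"dp": [0,0,0],"turn": [0,0,0],"fingers": 1},
])

```text
clock: 3.17
eef_pos: [448.2, -355.1, 38.6]
tcp_rot: [3.14, 0.001, 1.57]
contact_force: [-2.0, -0.8, 7.6]
opening: 0.38
grasp_force: 48.5
```

Gripped at 48 N with an opening that matches the 34 mm sleeve. Next I lift straight up and check.

Call:
play_rows([
  {"dp": [0,0,-0.3],"turn": [0,0,0],"fingers": 1},
  {"dp": [0,0,-0.8],"turn": [0,0,0],"fingers": 1},
  {"dp": [0,0,-1],"turn": [0,0,0],"fingers": 1},
  {"dp": [0,0,-1],"turn": [0,0,0],"fingers": 1},
  {"dp": [0,0,-1],"turn": [0,0,0],"fingers": 1},
])

```text
clock: 3.58
eef_pos: [447.3, -354.1, 203.8]
tcp_rot: [-3.141, -0.0, 1.57]
contact_force: [0.4, -1.1, -2.0]
opening: 0.383
grasp_force: 49.6
```

Call:
play_rows([
  {"dp": [0.4,0.05,0],"turn": [0,0,0],"fingers": 1},
  {"dp": [0.8,0.1,0],"turn": [0,0,0],"fingers": 1},
  {"dp": [0.9,0.1,0],"turn": [0,0,0],"fingers": 1},
  {"dp": [0.9,0.1,0],"turn": [0,0,0],"fingers": 1},
  {"dp": [0.9,0.1,0],"turn": [0,0,0],"fingers": 1},
])

```text
clock: 4.0
eef_pos: [465.6, -196.9, 202.0]
tcp_rot: [3.141, 0.0, 1.569]
contact_force: [0.4, -0.7, -1.4]
opening: 0.382
grasp_force: 49.8
```

Call:
play_rows([
  {"dp": [0.9,0.1,0],"turn": [0,0,0],"fingers": 1},
  {"dp": [0.9,0.1,0],"turn": [0,0,0],"fingers": 1},
  {"dp": [0.9,0.1,0],"turn": [0,0,0],"fingers": 1},
  {"dp": [0.9,0.1,0],"turn": [0,0,0],"fingers": 1},
  {"dp": [0.6,0.05,0],"turn": [0,0,0],"fingers": 1},
])

```text
clock: 4.42
eef_pos: [483.9, -27.7, 202.0]
tcp_rot: [3.141, -0.001, 1.57]
contact_force: [1.8, 0.4, -2.2]
opening: 0.381
grasp_force: 49.8
```

Call:
play_rows([
  {"dp": [0.4,0,0],"turn": [0,0,0],"fingers": 1},
  {"dp": [0,0,0],"turn": [0,0,0],"fingers": 1},
  {"dp": [0,0,0],"turn": [0,0,0],"fingers": 1},
])

```text
clock: 4.67
eef_pos: [484.0, -13.9, 201.7]
tcp_rot: [3.141, 0.0, 1.572]
contact_force: [0.3, -0.1, -1.6]
opening: 0.383
grasp_force: 49.7
```

```bash
python3 - <<'E'
from h import *
w=wrist('w3.png'); s=r.sense(); print(s['eef_pos'],s['tcp_rot'],s['clock'],s['contact_force'],s['opening'])
print(proj(w,[481,118,120]))
E
```

```text
[483.99826638 -14.61370782 201.67353452] [3.14123865e+00 3.28181771e-04 1.57069273e+00] 4.7167 [ 0.2302861   0.18387118 -2.01903032] 0.380013207840839
[250.65006231  32.53300695]
```

View pics/w3.png

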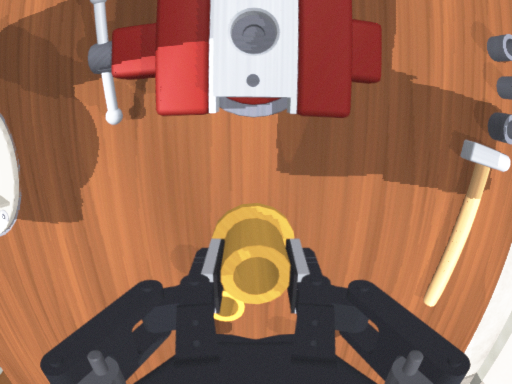

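The bushing is held upright, with its rim hole near (257,272). The bore is at about (254,32). Next I measure the bore here, then from 60 mm nearer.

```bash
cat >> h.py <<'E'
def bore(d,u,v,h):
    x0,y0=max(int(u)-h,0),max(int(v)-h,0); p=d['pixels'][y0:int(v)+h,x0:int(u)+h]
    g=cv2.cvtColor(cv2.resize(p,None,fx=4,fy=4,interpolation=cv2.INTER_CUBIC),cv2.COLOR_RGB2GRAY)
    b=cv2.threshold(g,0,255,cv2.THRESH_BINARY_INV|cv2.THRESH_OTSU)[1]
    c=max((c for c in cv2.findContours(b,cv2.RETR_EXTERNAL,cv2.CHAIN_APPROX_NONE)[0]),key=cv2.contourArea)
    e=cv2.fitEllipse(c); return (e[0][0]-1.5)/4+x0,(e[0][1]-1.5)/4+y0,np.array(e[1])/4
E
python3 - <<'E'
from h import *
w=wrist(None); b=bore(w,254,32,29); print(b,plane(w,b[0],b[1],120))
o,w0=ray(w,b[0],b[1]); np.save('r1.npy',[o,w0])
h=40; x0,y0=214,222
z=r.sense()['eef_pos'][2]+24.4
print(ring(w,257,268,26)[0], plane(w,257,272,z), proj(w,[484,-14.6,z]))
cv2.imwrite('pics/c4.png',cv2.resize(w['pixels'][220:310,207:307],None,fx=6,fy=6,interpolation=cv2.INTER_CUBIC)[...,::-1])
E
```

```text
(254.10739135742188, 30.364501953125, array([44.08826828, 48.04358673])) [483.74006982 118.9454504  120.        ]
[((256.3815402984619, 275.60843658447266), array([36.69316864, 45.77256012]), 1318.0), ((257.06439208984375, 248.19879531860352), array([14.36970901, 57.70624161]), 309.96875)] [485.20580482 -11.71844178 225.96944516] [254.44353859 277.01057159]
```

View pics/c4.png

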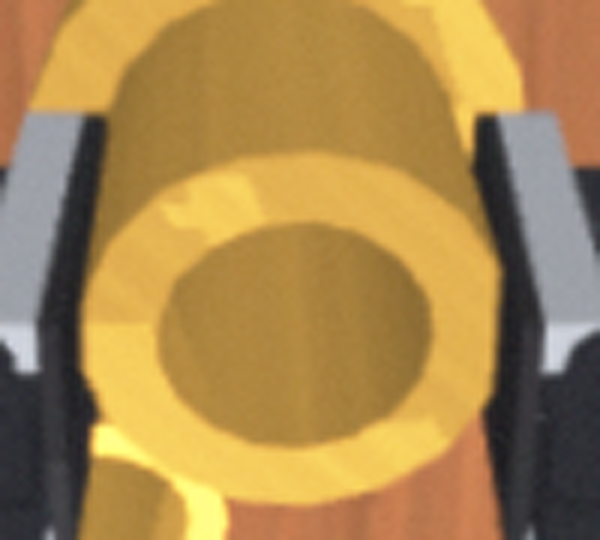

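Call:
play_rows([
  {"dp": [0.4,0,0],"turn": [0,0,0],"fingers": 1},
  {"dp": [0.8,0,0],"turn": [0,0,0],"fingers": 1},
  {"dp": [0.3,0,0],"turn": [0,0,0],"fingers": 1},
  {"dp": [0,0,0],"turn": [0,0,0],"fingers": 1},
  {"dp": [0,0,0],"turn": [0,0,0],"fingers": 1},
])

```text
clock: 5.18
eef_pos: [484.2, 44.9, 201.3]
tcp_rot: [-3.142, 0.0, 1.57]
contact_force: [-0.1, -0.3, -2.3]
opening: 0.38
grasp_force: 49.7
```

```bash
python3 - <<'E'
from h import *
w=wrist('w4.png'); s=r.sense(); print(s['eef_pos'],s['tcp_rot'])
q=proj(w,[481,118,120]); b=bore(w,*q,34); print(q,b,plane(w,b[0],b[1],120))
print('tri',tri(tuple(np.load('r1.npy')),ray(w,b[0],b[1])))
E
```

```text
[484.16982842  44.52441697 201.26907704] [-3.14143642e+00  5.32932585e-04  1.56979028e+00]
[250.19435531 109.23849868] (253.76317596435547, 106.77693939208984, array([45.70372772, 47.20127106])) [483.65471511 119.84899301 120.        ]
tri [483.68782596 119.76331036 116.54650486]
```

The crop shows the rim hole at (256.2,275.7), close to the tool axis at (254.4,277.0), so the bushing sits within about 1 mm of the tool centre. The two wrist views put the bore at about (483.7,119.6). Next I move above the bore to hover with the foot about 10 mm over the mouth.

Call:
play_rows([
  {"dp": [0.4,-0.01,0],"turn": [0,0,0],"fingers": 1},
  {"dp": [0.7,-0.01,0],"turn": [0,0,0],"fingers": 1},
  {"dp": [0.5,0,0],"turn": [0,0,0],"fingers": 1},
  {"dp": [0.27,0,0.3],"turn": [0,0,0],"fingers": 1},
  {"dp": [0,0,0.5],"turn": [0,0,0],"fingers": 1},
])

```text
clock: 5.65
eef_pos: [485.5, 121.2, 170.8]
tcp_rot: [3.137, -0.001, 1.57]
contact_force: [0.0, -0.2, -3.0]
opening: 0.385
grasp_force: 49.8
```

Call:
play_rows([
  {"dp": [0,0,0],"turn": [0,0,0],"fingers": 1},
  {"dp": [0,0,0],"turn": [0,0,0],"fingers": 1},
])

```text
clock: 5.82
eef_pos: [482.8, 119.0, 168.7]
tcp_rot: [-3.139, 0.001, 1.569]
contact_force: [-0.6, 0.5, -1.5]
opening: 0.383
grasp_force: 49.8
```

```bash
python3 - <<'E'
from h import *
a=grab('scene');w=wrist(None); s=r.sense(); print(s['eef_pos'],s['tcp_rot'],s['contact_force'],s['wrist_torque'])
c1=cv2.resize(a['pixels'][230:310,285:365],(400,400),interpolation=cv2.INTER_CUBIC)
c2=cv2.resize(w['pixels'][140:320,155:355],(400,360),interpolation=cv2.INTER_CUBIC)
cv2.imwrite('pics/c5.png',np.hstack([c1[:360],c2])[...,::-1])
E
```

```text
[483.96445452 119.36298996 169.96950949] [3.14118699e+00 1.15573527e-04 1.56855078e+00] [ 0.77117702 -0.87001083 -2.50150704] [-0.02632282  0.01490892  0.04390478]
```

View pics/c5.png

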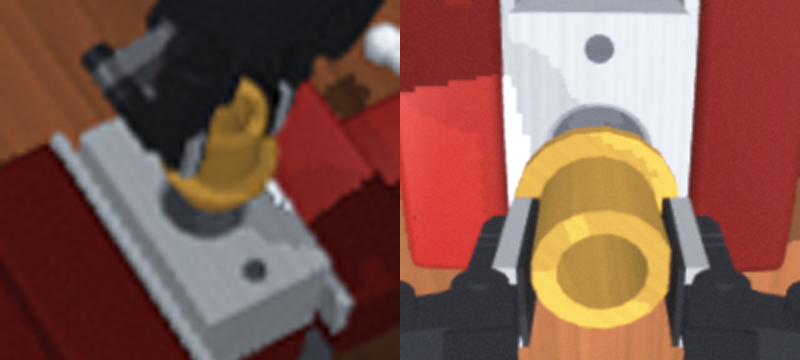

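The bushing hovers centred over the bore: in the wrist crop the bore columns span 550–651 and the rim 532–670. I lower it gently, watching the force.

Call:
play_rows([
  {"dp": [0,0,0.1],"turn": [0,0,0],"fingers": 1},
  {"dp": [0,0,0.1],"turn": [0,0,0],"fingers": 1},
  {"dp": [0,0,0.1],"turn": [0,0,0],"fingers": 1},
  {"dp": [0,0,0],"turn": [0,0,0],"fingers": 1},
])

```text
clock: 6.25
eef_pos: [483.1, 119.9, 156.6]
tcp_rot: [-3.141, 0.0, 1.569]
contact_force: [-0.2, 0.2, -2.4]
opening: 0.385
grasp_force: 49.8
```

Call:
play_rows([
  {"dp": [0,0,0.05],"turn": [0,0,0],"fingers": 1},
  {"dp": [0,0,0.05],"turn": [0,0,0],"fingers": 1},
  {"dp": [0,0,0],"turn": [0,0,0],"fingers": 1},
])

```text
clock: 6.5
eef_pos: [483.3, 120.2, 152.9]
tcp_rot: [-3.141, 0.0, 1.57]
contact_force: [-0.8, 0.7, -2.7]
opening: 0.382
grasp_force: 49.8
```

```bash
python3 -c "
from h import *
for i in range(3):
  grab('top'); s=r.sense(); print(s['eef_pos'].round(1),s['contact_force'].round(1),s['wrist_torque'].round(3))"
```

```text
[483.4 120.2 153.1] [-0.   0.4 -1.1] [-0.017  0.016  0.054]
[483.4 120.2 153.2] [-0.3  0.5 -1.7] [-0.01  -0.019 -0.027]
[483.6 120.3 153.3] [ 0.4  0.3 -1.5] [ 0.004 -0.006  0.057]
```

No force with the taper inside. Continuing.

Call:
play_rows([
  {"dp": [0,0,0.05],"turn": [0,0,0],"fingers": 1},
  {"dp": [0,0,0],"turn": [0,0,0],"fingers": 1},
])

```text
clock: 6.82
eef_pos: [483.7, 120.2, 151.2]
tcp_rot: [3.141, 0.0, 1.57]
contact_force: [1.4, -0.6, -1.9]
opening: 0.382
grasp_force: 49.7
```

Call:
play_rows([
  {"dp": [0,0,0.05],"turn": [0,0,0],"fingers": 1},
  {"dp": [0,0,0],"turn": [0,0,0],"fingers": 1},
])

```text
clock: 6.98
eef_pos: [483.7, 120.1, 149.1]
tcp_rot: [3.141, 0.0, 1.57]
contact_force: [0.9, -0.0, -1.5]
opening: 0.385
grasp_force: 49.7
```

```bash
python3 -c "
from h import *
for i in range(3):
  grab('top'); s=r.sense(); print(s['eef_pos'].round(1),s['contact_force'].round(1),s['wrist_torque'].round(3))"
```

```text
[483.6 120.2 149.2] [ 1.3 -1.3 -1.7] [-0.187 -0.261 -0.031]
[483.6 120.1 149.2] [ 1.1 -0.9 -2.5] [-0.163 -0.286 -0.009]
[483.6 120.2 149.2] [ 1.5 -0.8 -3.3] [-0.218 -0.291  0.013]
```

A light side contact pushes +x/−y, so the bore lies that way. I shift 0.8 mm and continue.

Call:
play_rows([
  {"dp": [-0.02,0.02,0],"turn": [0,0,0],"fingers": 1},
  {"dp": [0,0,0],"turn": [0,0,0],"fingers": 1},
])

```text
clock: 7.3
eef_pos: [484.2, 119.4, 149.3]
tcp_rot: [-3.141, -0.0, 1.57]
contact_force: [-0.7, -0.0, -0.6]
opening: 0.38
grasp_force: 49.8
```

```bash
python3 -c "
from h import *
for i in range(2):
  grab('top'); s=r.sense(); print(s['eef_pos'].round(1),s['contact_force'].round(1),s['wrist_torque'].round(3))"
```

```text
[484.1 119.4 149.3] [ 0.6  0.4 -0.4] [ 0.007 -0.044 -0.038]
[484.1 119.4 149.2] [-0.1  0.5 -2.2] [ 0.078  0.044 -0.02 ]
```

Call:
play_rows([
  {"dp": [0,0,0.05],"turn": [0,0,0],"fingers": 1},
  {"dp": [0,0,0.05],"turn": [0,0,0],"fingers": 1},
  {"dp": [0,0,0],"turn": [0,0,0],"fingers": 1},
])

```text
clock: 7.65
eef_pos: [484.4, 119.5, 145.4]
tcp_rot: [3.141, -0.0, 1.57]
contact_force: [0.1, 0.3, 1.1]
opening: 0.38
grasp_force: 50.3
```

```bash
python3 -c "
from h import *
for i in range(2):
  grab('top'); s=r.sense(); print(s['eef_pos'].round(1),s['contact_force'].round(1),s['wrist_torque'].round(3))"
```

```text
[484.4 119.5 145.4] [-0.6 -1.2  1.3] [-0.033  0.095 -0.002]
[484.4 119.5 145.4] [ 0.3 -0.3  1. ] [-0.026  0.031  0.009]
```

Contact with the ring has begun and the side forces are gone. I press with a firmer grip.

Call:
play_rows([
  {"dp": [0,0,0.05],"turn": [0,0,0],"fingers": 1},
  {"dp": [0,0,0.05],"turn": [0,0,0],"fingers": 1},
  {"dp": [0,0,0.05],"turn": [0,0,0],"fingers": 1},
  {"dp": [0,0,0],"turn": [0,0,0],"fingers": 1},
], force=80)

```text
clock: 8.08
eef_pos: [484.4, 119.5, 139.4]
tcp_rot: [3.141, -0.0, 1.57]
contact_force: [-0.6, 0.2, 3.0]
opening: 0.374
grasp_force: 78.5
```

Call:
play_rows([
  {"dp": [0,0,0.05],"turn": [0,0,0],"fingers": 1},
  {"dp": [0,0,0.05],"turn": [0,0,0],"fingers": 1},
  {"dp": [0,0,0],"turn": [0,0,0],"fingers": 1},
])

```text
clock: 8.33
eef_pos: [484.4, 119.5, 135.4]
tcp_rot: [3.141, -0.0, 1.57]
contact_force: [-0.7, 0.1, 4.3]
opening: 0.372
grasp_force: 78.5
```

Call:
play_rows([
  {"dp": [0,0,0.04],"turn": [0,0,0],"fingers": 1},
  {"dp": [0,0,0],"turn": [0,0,0],"fingers": 1},
])

```text
clock: 8.5
eef_pos: [484.4, 119.5, 133.9]
tcp_rot: [3.141, -0.0, 1.57]
contact_force: [-1.5, 0.0, 5.0]
opening: 0.374
grasp_force: 78.6
```

Call:
play_rows([
  {"dp": [0,0,0.03],"turn": [0,0,0],"fingers": 1},
  {"dp": [0,0,0],"turn": [0,0,0],"fingers": 1},
])

```text
clock: 8.67
eef_pos: [484.5, 119.5, 133.3]
tcp_rot: [3.141, -0.0, 1.569]
contact_force: [-4.1, 0.5, 11.2]
opening: 0.372
grasp_force: 79.4
```

Call:
play_rows([
  {"dp": [0,0,0.02],"turn": [0,0,0],"fingers": 1},
  {"dp": [0,0,0],"turn": [0,0,0],"fingers": 1},
])

```text
clock: 8.83
eef_pos: [484.5, 119.6, 133.2]
tcp_rot: [3.141, -0.0, 1.57]
contact_force: [-7.5, -0.3, 21.6]
opening: 0.375
grasp_force: 80.5
```

Call:
play_rows([
  {"dp": [0,0,0.02],"turn": [0,0,0],"fingers": 1},
  {"dp": [0,0,0],"turn": [0,0,0],"fingers": 1},
])

```text
clock: 9.0
eef_pos: [484.5, 119.6, 133.1]
tcp_rot: [3.141, -0.0, 1.57]
contact_force: [-11.3, -2.0, 31.6]
opening: 0.376
grasp_force: 81.4
```

The shoulder has met the block with a firm stop. I relieve the side load and read again.

Call:
play_rows([
  {"dp": [0,-0.02,0],"turn": [0,0,0],"fingers": 1},
  {"dp": [0,0,0],"turn": [0,0,0],"fingers": 1},
])

```text
clock: 9.17
eef_pos: [484.4, 119.6, 133.1]
tcp_rot: [3.139, -0.0, 1.57]
contact_force: [-7.4, -2.6, 26.6]
opening: 0.372
grasp_force: 80.6
```

```bash
python3 -c "
from h import *
s=r.sense(); print(s['eef_pos'].round(1),s['tcp_rot'],s['contact_force'].round(1),s['wrist_torque'].round(3))"
```

```text
[484.4 119.6 133.1] [ 3.13916864e+00 -4.50577038e-04  1.56967829e+00] [-7.4 -2.6 26.6] [-0.337  0.968  0.007]
```

Call:
play_rows([
  {"dp": [0,0,-0.02],"turn": [0,0,0],"fingers": 1},
  {"dp": [0,0,0],"turn": [0,0,0],"fingers": 0.5},
  {"dp": [0,0,0],"turn": [0,0,0],"fingers": 0.2},
  {"dp": [0,0,0],"turn": [0,0,0],"fingers": 0},
  {"dp": [0,0,0],"turn": [0,0,0],"fingers": 0},
])

```text
clock: 9.58
eef_pos: [483.3, 119.4, 131.3]
tcp_rot: [-3.141, 0.0, 1.57]
contact_force: [0.1, 0.2, -0.1]
opening: 0.904
grasp_force: 0.0
```

Call:
play_rows([
  {"dp": [0,0,0],"turn": [0,0,0],"fingers": 0},
  {"dp": [0,0,-0.3],"turn": [0,0,0],"fingers": 0},
  {"dp": [0,0,-0.6],"turn": [0,0,0],"fingers": 0},
  {"dp": [0,0,-0.6],"turn": [0,0,0],"fingers": 0},
  {"dp": [0,0,0],"turn": [0,0,0],"fingers": 0},
])

```text
clock: 10.0
eef_pos: [485.8, 120.0, 195.4]
tcp_rot: [3.136, -0.001, 1.57]
contact_force: [0.6, 0.8, 0.1]
opening: 0.997
grasp_force: 0.0
```

```bash
python3 - <<'E'
from h import *
w=wrist(None); s=r.sense(); print(s['eef_pos'].round(1),s['contact_force'].round(1),s['opening'],s['clock'])
for z in(157,160): print(z,proj(w,[483.7,119.5,z]))
o,p=ring(w,*proj(w,[483.7,119.5,157]),45); print([(np.round(e[0],1),e[1].round(1),e[2]) for e in o])
hsv=cv2.cvtColor(w['pixels'],cv2.COLOR_RGB2HSV); m=cv2.inRange(hsv,(17,100,70),(30,255,255))
for c in cv2.findContours(m,cv2.RETR_EXTERNAL,cv2.CHAIN_APPROX_NONE)[0]:
    if cv2.contourArea(c)>300: print(cv2.boundingRect(c))
t=np.linspace(0,2*np.pi,90)
for R_,z in((24,125),(24,120),(17,157)): 
    q=np.array([proj(w,[483.7+R_*np.cos(x),119.5+R_*np.sin(x),z]) for x in t]); print(R_,z,q.min(0).round(1),q.max(0).round(1))
E
```

```text
[485.  119.8 193.6] [ 0.2 -0.5 -1.1] 1.00133586461786 10.05
157 [251.05003728 224.59400867]
160 [251.02152532 226.44972199]
[(array([250. , 224.5]), array([27.3, 32.5]), 688.03125), (array([249.3, 206.5]), array([38.9, 42.3]), 546.125)]
(220, 176, 61, 71)
24 125 [220.1 177.3] [282.5 235.7]
24 120 [220.8 175.6] [281.9 233. ]
17 157 [225.6 200.5] [276.5 247. ]
```

The seated bushing matches its expected outline: flange box columns 220–281 and top row 176, with 177.3 predicted for the flange's upper face and 175.6 for its underside. Its rim bottom is at 247, as predicted, and rim and flange are shifted alike, so there is no visible tilt. The gripper is clear, so I hand in.

```bash
python3 -c "
from h import *
print(r.sign_off())"
```

```text
the job is handed in; nothing more can be done
None
```

The slim bronze bushing is pressed in until its shoulder met the housing with a hard stop, then released and handed in at about 10 s; a wrist-camera measurement agreed with flush to about 1 mm, and I never touched the big bushing or the plain sleeve.

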